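# Recharge the descaler magazine of a steam unit

### The arm

A 6-joint arm with a two-finger parallel gripper is mounted at the origin on the work surface. World frame = base frame: x ahead of the robot, y to its left, z up, the work surface at z = 0. Lengths are in m, angles in rad, forces in N, time in s.
With the tool pointing down it reaches from about 0.425 to 0.925 m from the base axis. Payload 12.5 kg.
Tool frame: the origin (TCP) lies between the finger pads, 19 mm behind the fingertips; this is the grasp point; z points along the fingers, y is the line along which they close (so a half turn about z gives the same grasp; the last joint's range is limited). The gripper opens to 85 mm and grips with 20 to 120 N. Pads are 22 mm wide; open, the fingers measure 114 mm over their backs; the gripper's body (76 mm by 85 mm) begins 54 mm behind the grasp point. The pads swing forward as they close: fully open they stand 13 mm farther back than shut.
Start: joints at [1.222, 0.491, 1.559, -0, 1.092, -0.106], TCP at [0.15, 0.607, 0.25] pointing down, gripper open.
Joint ranges: [-3.1, 3.1], [-0.84, 2.19], [0.05, 2.79], [-1.13, 4.28], [0.06, 2.93], [-2.69, 2.69]. Speed limits (rad/s): [2.22, 2.22, 2.79, 3.14, 3.14, 3.14].

### API

Orientations are given as a rotation vector (axis times angle).
In Python, from cell import env gives the robot as it stands.
- The arm moves only by the tool steer_hand, called after "Call:" as name(argument=value, ...) on one line, values as JSON. Schema: {"type":"object","properties":{"ticks":{"type":"array","items":{"type":"object","properties":{"finger_gap":{"type":"number"},"dx":{"type":"number"},"dy":{"type":"number"},"dz":{"type":"number"},"wx":{"type":"number"},"wy":{"type":"number"},"wz":{"type":"number"}},"additionalProperties":false,"required":["finger_gap"]},"minItems":1,"maxItems":10},"clamp_n":{"type":"number"},"only":{"type":"string"},"quiet":{"type":"boolean"},"lines":{"type":"string"}},"required":["ticks"],"additionalProperties":false}. ticks is a list of rows, 1 to 10 of them, each an object with the fields finger_gap (the opening from 0.0 (shut) to 1.0 (fully open)), dx, dy, dz (the shift in fractions of the full range, 1 being 0.6 m), wx, wy, wz (a rotation vector in normalised numbers (1 is 360 degrees)); a field left out counts as zero (the opening has to be given); each row shifts and turns the commanded pose from where the row before left it, along the tool's axes as they then stand; what a row does not reach is not made up. A row lasts 1/12 s, in which the tool goes at most 0.0417 m and 0.125 rad, less where a joint would pass 70% of its speed; a pose out of reach is approached as far as the arm can. The fingers move at their own pace and stop on an object; clamp_n is the grip in N (left out, the last holds). Time passes only in rows, so rows that do not move let the fingers close. The tool returns the time, the measured TCP pose, the force, the opening and the grip force at its end. only (a regular expression) keeps the lines of the reply that match it, lines (a string "A,B") keeps lines A to B, and quiet returns only ok. Input that does not fit is refused with a message, and nothing moves.
- env.state(): the state, without advancing time (a new reading comes with each control period).
- env.read_camera(name): name is "scene" or "top" or "wrist"; returns the picture (420x560x3 uint8, blue, green, red); there is no depth.
- env.camera_info(name): a dict with "fov_y" (degrees; the focal length in pixels is half the picture's height over the tangent of half this angle, whatever the lens; pixels are square), "cx", "cy" (the principal point, pixels), "origin" and "attitude" of the camera in the world; the wrist camera has in their place "hand_eye" (4x4, takes a point from camera to tool coordinates, whose origin is the TCP and whose axes are the flange's). Camera axes: x right, y down, z forward; pixel columns grow to the right and rows downward; lengths in m; the calibration is good to about 2 mm. A picture is of the moment at which its call begins: read the wrist's pose just before it. camera_info takes no time and is no camera call.
- env.close_job(): hands the job in; it is judged then, once.
The state is a dict: "clock": time; "q": joint angles; "qd": joint speeds; "effort": joint torques, N m; "tcp_pos": TCP position; "ee_rot": TCP orientation; "force": force on the tool from outside, world axes, zero at the start; "ft_torque": the same for the moment, N m; "width": opening from 0.0 (shut) to 1.0 (fully open); "grip_force": force on a finger pad.
Only numpy, scipy, OpenCV 4.12 (cv2) and the standard library are available. Lean on these libraries where they do the work, as an engineer would, in place of code of your own. Each camera call takes 0.05 s, during which the arm holds its last target. There are 200 camera calls.

### The job

Guide the black lever through its zigzag gate fully home into the slot at the end far from the robot, which opens the magazine's shutter, and leave it there while you lay the two cartridges from the tray gently, crosswise, into the loading mouth: first the thick one, then, once it has rolled to the bottom, the thin one behind it. Then guide the lever back through the whole gate until it is fully home in the slot at the end near the robot, shutter closed, and let go. Leave the other things on the table where they are.

Things in the scene. Friction and masses are not known exactly. Their poses are not given: they have to be found in the camera images.
- lever_grip (a point): Point on the lever's axis 72 mm from the sloped gate panel. Lever: 10 mm round steel stem, then a black flat grip, 16 mm thick (along the unit's x) x 28 wide (up the slope) x 70 long, 32 to 102 mm from the panel. z = lever axis = panel's outward normal, leaning 35 deg from vertical to the unit's -y; x = unit's x; y = up the slope.
- pipe (a point): Middle of the 20 mm copper steam pipe that runs along the unit's x over the gate panel, at unit y = -34, z = 253 mm: a tool pointing straight down at the grip hits it, one along the lever's axis (35 deg tilt) clears it by some 10 mm. Its two legs stand at unit x = +-132 mm: at y = 28 mm from the panel up to z = 215 mm, then slanting to the pipe.
- gate_u (a joint): Lever's position along unit x, m: 0 at the middle, + away from the robot. It slides without tilting on a cross slide (about 2 N friction) and stays where it is left. Its stem runs in 18 mm wide cuts in the panel, 4 mm play each way; centre lines (gate_u, gate_v) in mm: (-36,-20)-(-36,8); (-36,8)-(0,8); (0,24)-(0,-8); (0,-8)-(36,-8); (36,-8)-(36,20).
- gate_v (a joint): Lever's position up the slope (lever_grip's y), m: 0 at the panel's centre, + uphill. Zigzag from MIDDLE to LOAD: down the slope, away from the robot, up. From LOAD to RUN: down, towards the robot to the middle, up to gate_v 8 mm, towards the robot to the end, down the slope.
- slot_run (a point): Blind lower end of the RUN slot, the one at the end near the robot, on the panel's face (gate_u -36, gate_v -20 mm): the stem's axis is here when the lever is fully home. Axes as the unit's.
- slot_middle (a point): Blind upper end of the MIDDLE slot (gate_u 0, gate_v +24 mm), where the lever starts. Axes as the unit's.
- slot_load (a point): Blind upper end of the LOAD slot, the one at the end far from the robot (gate_u +36, gate_v +20 mm): the stem's axis is here when the lever is fully home. Axes as the unit's.
- unit: Fixed white dosing unit, 285 x 235 mm; origin on the table under it; x away from the robot at yaw 0, y to the left, z up. Its -y part is the sloped gate panel (its face rises from z = 50 mm at y = -100 mm to 141 mm at y = 30 mm); its +y part is the cartridge magazine, an open steel chute along x.
- panel (a point): Centre of the gate panel's face, where the lever's axis meets the face at gate_u = gate_v = 0 (axes as the unit's).
- mouth (a point): On the chute's floor under the loading mouth. The chute is 82 mm wide inside, falls 14 deg to the unit's +x, side walls 66 mm high, uphill end wall 22 mm. The mouth reaches 65 mm uphill and 70 mm downhill from here and is open upward with the lever in LOAD. A cartridge laid in it with its axis across (along unit y) rolls down by itself when let go. Axes as the unit's.
- shutter_mid (a point): Centre of the top of the flat aluminium shutter, 135 x 92 x 4 mm, that lies over the chute's walls and is driven by the lever: 1.8 mm along the chute for 1 mm of gate_u. Lever in RUN: it covers the mouth; in MIDDLE: half covers it; in LOAD: it is clear of the mouth, over the lower half.
- seat_thick (a point): Where the centre of the thick cartridge rests when it lies against the chute's lower end wall, under the wire guard. Axes as the unit's.
- seat_thin (a point): Where the centre of the thin cartridge rests when it lies behind the thick one. Axes as the unit's.
- thick: Thick white cartridge: cylinder 56 mm in diameter, 70 mm long, about 0.22 kg, lying level on the tray; origin at its centre, y along its axis.
- thin: Thin white cartridge: cylinder 44 mm in diameter, 70 mm long, about 0.15 kg, lying level on the tray; origin at its centre, y along its axis.
- tray: Fixed grey plastic tray, 250 x 100 x 6 mm, origin under its centre. Two cradles at x = -62 and +62 mm, each of two low bars (12 mm over the table, 32 mm apart), hold the two cartridges, axes along the tray's y; which cartridge is in which cradle varies.
- brush: Bystander: wooden clothes brush 150 x 45 x 34 mm, origin under its centre.
- wrench: Bystander: steel wrench 160 mm long lying on the table by the tray.
- glass: Bystander: tea glass 68 mm wide, 85 mm high, origin under its centre.
- iron: Bystander: clothes iron about 220 x 105 x 116 mm, origin under its centre.
- spray: Bystander: white bottle 72 mm wide, 190 mm high, origin under its centre.
- carton: Bystander: cardboard box 140 x 100 x 75 mm, origin under its centre.
- dish: Bystander: steel pin dish 100 mm wide, 35 mm high, origin under its centre.

How it is judged:
On the way, in this order (a step that is already met when the one before it is completed fails the run):
1. the lever is home in the far (LOAD) slot, the shutter open (value of joint gate_u above 0.029 m and value of joint gate_v above 0.008 m), for 0.2 s.
2. the thick cartridge has rolled to the bottom of the magazine, the lever still in LOAD (all of step 1 and distance between thick and seat_thick below 0.016 m and linear speed of thick below 0.05 m/s), for 0.2 s.
3. the thin cartridge lies behind the thick one, the lever still in LOAD (all of step 2 and distance between thin and seat_thin below 0.016 m and linear speed of thin below 0.05 m/s), for 0.2 s.
4. the lever is home in the near (RUN) slot, the shutter closed (value of joint gate_u below -0.029 m and value of joint gate_v below -0.01 m), for 0.2 s.
At the end, for the whole second after the job is handed in: The lever is home in the RUN slot at the end near the robot (gate_u below -29 mm, gate_v below -10 mm), so the shutter is closed; the thick cartridge lies at rest at the bottom of the magazine and the thin one at rest behind it (each within 16 mm of its seat site) (all of step 4 and distance between thick and seat_thick below 0.016 m and linear speed of each of thick, thin below 0.05 m/s and distance between thin and seat_thin below 0.016 m); the robot touches nothing.
It fails at once if a bystander (brush, wrench, glass, iron, bottle, carton or dish) is pushed more than 40 mm from where it stood (distance of any of brush, wrench, glass, iron, spray, carton, dish from where it was at the start of the episode above 0.04 m).
It fails at once if the glass or the bottle is knocked over (angle between any of glass, spray's own z axis and vertical above 0.6 rad).
It fails at once if a cartridge is dropped into the mouth from a height (faster than 1.0 m/s near the mouth's floor) ((distance between thick and mouth below 0.065 m and linear speed of thick above 1 m/s) or (distance between thin and mouth below 0.065 m and linear speed of thin above 1 m/s)).
It also fails if it takes over 72 s, if anything falls off the work surface, if the arm or the gripper's body presses on something with over 40 N, if the wrist force passes 120 N, or if a joint passes its speed limit or range.

## Working session

There is one attempt and no reset: what is moved stays moved. The work goes in short steps, Python scripts to look and compute and a tool call to move; the robot and the scene stay as the last step left them, time stands still between calls to the robot, and variables do not carry over. Pictures are saved under pics/ and viewed, at most 10 in all, crops included, and the job is handed in when it is done.

```bash
ls; mkdir -p pics
```

Create h.py:
```python
import numpy as np, cv2
from scipy.spatial.transform import Rotation as R
from cell import env
def cam(n):
    i=env.camera_info(n); f=210/np.tan(np.radians(i['fov_y'])/2); return i,f
```

Run:
```python
from h import *
for n in ("scene","top"):
    cv2.imwrite(f"pics/{n}1.png",env.read_camera(n)); print(env.camera_info(n))
print(env.camera_info("wrist")); print(env.state())
```

```text
cell.py
pics
{'fov_y': 43.434509590745606, 'cx': 281.52229545935603, 'cy': 208.47094399366614, 'origin': array([ 0.89908051, -0.64455745,  1.36591386]), 'attitude': array([-2.52875807, -0.74886888,  0.20174385])}
{'fov_y': 47.89073988206418, 'cx': 286.44623129356, 'cy': 208.19411215679224, 'origin': array([ 0.16548405, -0.06706436,  1.70249952]), 'attitude': array([-2.12423223,  2.08292495, -0.24056161])}
{'fov_y': 61.64966120858943, 'cx': 280.4154455052598, 'cy': 210.7198472467419, 'hand_eye': array([[-5.23061431e-04, -9.45500525e-01, -3.25620154e-01,
         8.43284574e-02],
       [ 9.99999560e-01, -7.48182083e-04,  5.66136184e-04,
         2.05175721e-04],
       [-7.78905224e-04, -3.25619714e-01,  9.45500500e-01,
        -1.23511736e-01],
       [ 0.00000000e+00,  0.00000000e+00,  0.00000000e+00,
         1.00000000e+00]])}
{'clock': 0.1, 'q': array([ 1.22237040e+00,  4.91529631e-01,  1.55939232e+00,  2.39043945e-05,
        1.09172448e+00, -1.05608657e-01]), 'qd': array([-0.00080666, -0.00048325, -0.00082487,  0.00048072, -0.00147429,
        0.00035925]), 'effort': array([ 2.45078030e-03, -6.19442868e+01, -2.62024927e+01, -5.76595744e-05,
        2.89116244e-03,  1.39914235e-05]), 'tcp_pos': array([0.15018859, 0.60649562, 0.249466  ]), 'ee_rot': array([-3.80466067e-01, -3.11820901e+00,  1.60516508e-03]), 'force': array([-0.97036808,  0.06703443,  1.00095305]), 'ft_torque': array([ 0.0295339 , -0.00569508, -0.00043666]), 'grip_force': 0.0, 'width': 0.99863095828126}
```

View pics/scene1.png

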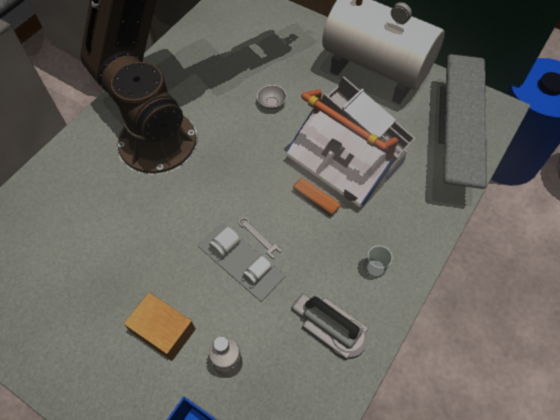

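View pics/top1.png

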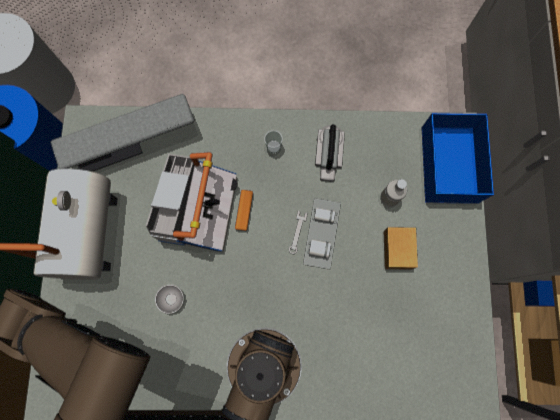

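Scene shows the unit around (350,140), tray (240,262) with the thick cartridge at (224,241) and the thin at (258,269). The top view shows the unit at (195,205) and the tray at (322,234), with the thick cartridge nearer the robot at (319,249) and the thin at (325,214). Next, enlarge the unit.

Add to h.py:
```python
def ray(n,u,v,st=None):
    i,f=cam(n); d=np.array([(u-i['cx'])/f,(v-i['cy'])/f,1.])
    if n=="wrist":
        T=i['hand_eye']; Rt=R.from_rotvec(st['ee_rot']).as_matrix()
        return Rt@T[:3,3]+st['tcp_pos'], Rt@T[:3,:3]@d
    return np.array(i['origin']), R.from_rotvec(i['attitude']).as_matrix()@d
def hit(n,u,v,z,st=None):
    o,d=ray(n,u,v,st); return o+d*(z-o[2])/d[2]
def proj(n,P,st=None):
    i,f=cam(n); P=np.atleast_2d(P)
    if n=="wrist":
        T=i['hand_eye']; Rt=R.from_rotvec(st['ee_rot']).as_matrix()
        M=Rt@T[:3,:3]; o=Rt@T[:3,3]+st['tcp_pos']
    else: M=R.from_rotvec(i['attitude']).as_matrix(); o=np.array(i['origin'])
    p=(P-o)@M; return p[:,:2]/p[:,2:]*f+[i['cx'],i['cy']]
```

Run:
```python
from h import *
a=cv2.imread("pics/scene1.png")[70:220,270:420]; b=cv2.imread("pics/top1.png")[135:265,140:270]
cv2.imwrite("pics/c1.png",np.hstack([cv2.resize(a,(400,400),interpolation=2),cv2.resize(b,(400,400),interpolation=2)]))
for n,u,v,z in [("top",319,249,.04),("top",325,214,.034),("scene",224,241,.04),("scene",258,269,.034),("top",209,205,.2),("top",312,200,.006),("top",340,202,.006),("top",331,267,.006),("top",305,265,.006),("top",170,299,.03),("top",244,210,.034),("top",298,232,.0)]: print(n,u,v,hit(n,u,v,z).round(3))
```

```text
top 319 249 [ 0.4   -0.186  0.04 ]
top 325 214 [ 0.529 -0.208  0.034]
scene 224 241 [ 0.406 -0.186  0.04 ]
scene 258 269 [ 0.532 -0.203  0.034]
top 209 205 [0.515 0.185 0.2  ]
top 312 200 [ 0.587 -0.162  0.006]
top 340 202 [ 0.581 -0.265  0.006]
top 331 267 [ 0.341 -0.232  0.006]
top 305 265 [ 0.346 -0.139  0.006]
top 170 299 [0.217 0.33  0.03 ]
top 244 210 [0.537 0.085 0.034]
top 298 232 [ 0.467 -0.112  0.   ]
```

View pics/c1.png

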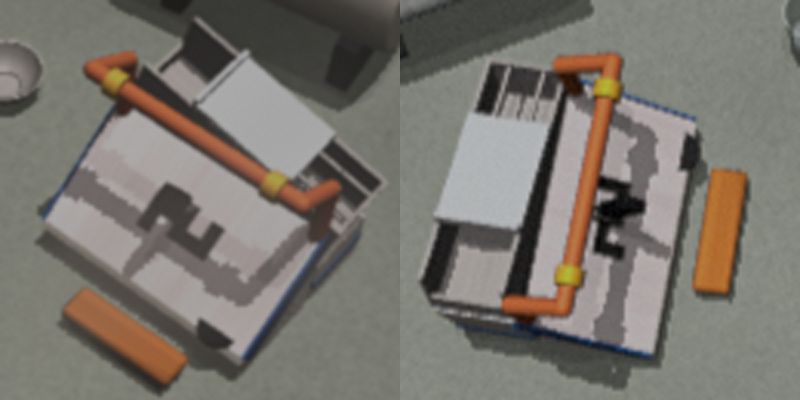

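Run:
```python
from h import *
from scipy.optimize import least_squares
obs=[("scene",305.6,95.5,-1),("scene",387,146.1,1),("top",208.9,155.2,1),("top",194.6,234.1,-1)]
def W(p,X):
    c,s=np.cos(p[2]),np.sin(p[2]); X=np.atleast_2d(X)
    return X@np.array([[c,s,0],[-s,c,0],[0,0,1]])+[p[0],p[1],0]
f=lambda p: np.concatenate([proj(n,W(p,[s*.132,-.034,.253]))[0]-[u,v] for n,u,v,s in obs])
r=least_squares(f,[.5,.25,0.]); print(r.x,r.fun.round(1))
for X in [[-.1425,-.1,.05],[.1425,-.1,.05],[.1425,-.1,0],[-.1425,-.1,0],[0,-.035,.0955]]:
    for n,c in (("scene",(270,70,.375,0)),("top",(140,135,.325,400))):
        q=proj(n,W(r.x,X))[0]; print(X,n,((q-c[:2])/c[2]+[c[3],0]).round())
print(hit("top",75,220,.15),hit("top",100,200,.0))
```

```text
[ 0.54650443  0.2388565  -0.11205261] [-0.7  1.6 -2.4 -0.  -1.4 -2.  -1.4 -0.9]
[-0.1425, -0.1, 0.05] scene [ 44. 222.]
[-0.1425, -0.1, 0.05] top [652. 349.]
[0.1425, -0.1, 0.05] scene [248. 358.]
[0.1425, -0.1, 0.05] top [691. 112.]
[0.1425, -0.1, 0] scene [242. 381.]
[0.1425, -0.1, 0] top [695. 125.]
[-0.1425, -0.1, 0] scene [ 44. 247.]
[-0.1425, -0.1, 0] top [658. 355.]
[0, -0.035, 0.0955] scene [181. 228.]
[0, -0.035, 0.0955] top [611. 212.]
[0.46591671 0.63747424 0.15      ] [ 5.72122157e-01  6.22210060e-01 -2.22044605e-16]
```

Add to h.py:
```python
U=np.array([ 0.5465,0.2389,-0.112])
S,C=np.sin(np.radians(35)),np.cos(np.radians(35))
def W(X,p=None):
    p=U if p is None else p
    c,s=np.cos(p[2]),np.sin(p[2]); X=np.atleast_2d(X)
    return (X@np.array([[c,s,0],[-s,c,0],[0,0,1]])+[p[0],p[1],0])
def gate(u,v,h,p=None):  # m -> world point
    return W([u,-.035+C*v-S*h,.0955+S*v+C*h],p)[0]
def Rlev(p=None):
    p=U if p is None else p
    return R.from_euler('z',p[2])*R.from_matrix(np.array([[0,1,0],[C,0,S],[S,0,-C]]))  # x uphill,y unit x,z into panel
def Rdown(yaw): return R.from_euler('z',yaw)*R.from_matrix(np.array([[0,1,0],[1,0,0],[0,0,-1]]))
def delta(P,Rt,say=1):
    st=env.state(); Rc=R.from_rotvec(st['ee_rot'])
    rv=(Rc.inv()*Rt).as_rotvec()
    print('t',round(st['clock'],2),'now',st['tcp_pos'].round(4),'tgt',np.round(P,4))
    print(' shift first (cur tool axes):',Rc.inv().apply(P-st['tcp_pos']).round(4))
    print(' rotvec',rv.round(3),'|',np.linalg.norm(rv).round(3),' shift after rot:',Rt.inv().apply(P-st['tcp_pos']).round(4))
```

Run:
```python
from h import *
P=gate(0,.024,.22); delta(P,Rlev()); print(gate(0,.024,.088))
```

```text
t 0.1 now [0.1502 0.6065 0.2495] tgt [0.5307 0.0983 0.2895]
 shift first (cur tool axes): [-0.4915 -0.4019 -0.0397]
 rotvec [-0.44   0.501  1.391] | 1.543  shift after rot: [-0.3559  0.4349 -0.2981]
[0.53914411 0.17349728 0.18135121]
```

Units first: shifts go in shares of 0.6 m and turns go in shares of 360 degrees. So -0.04 m / 0.6 = -0.0667, -0.025 m / 0.6 = -0.0417.

Call:
steer_hand(ticks=[{"finger_gap": 1, "dz": -0.0667}, {"finger_gap": 1, "dz": -0.0667}, {"finger_gap": 1, "dx": -0.0333, "dy": -0.025, "dz": -0.05}, {"finger_gap": 1, "dx": -0.05, "dy": -0.0417, "dz": -0.0083}, {"finger_gap": 1, "dx": -0.05, "dy": -0.0417}, {"finger_gap": 1, "dx": -0.05, "dy": -0.0417}, {"finger_gap": 1, "dx": -0.05, "dy": -0.0417}, {"finger_gap": 1, "dx": -0.05, "dy": -0.0417}, {"finger_gap": 1, "dx": -0.05, "dy": -0.0417}, {"finger_gap": 1, "dx": -0.05, "dy": -0.0417}], clamp_n=40)

```text
clock: 0.93
tcp_pos: [0.3284, 0.3652, 0.3649]
ee_rot: [-0.38, -3.118, 0.0]
force: [-0.2, 1.0, -0.6]
width: 0.999
grip_force: 0.0
```

Call:
steer_hand(ticks=[{"finger_gap": 1, "dx": -0.05, "dy": -0.0417}, {"finger_gap": 1, "dx": -0.05, "dy": -0.0417}, {"finger_gap": 1, "dx": -0.05, "dy": -0.0417}, {"finger_gap": 1, "dx": -0.05, "dy": -0.0417}, {"finger_gap": 1, "dx": -0.05, "dy": -0.0417}, {"finger_gap": 1, "dx": -0.05, "dy": -0.0417}, {"finger_gap": 1, "dx": -0.05, "dy": -0.0417}, {"finger_gap": 1, "dx": -0.05, "dy": -0.0417}])

```text
clock: 1.6
tcp_pos: [0.5134, 0.1132, 0.3649]
ee_rot: [-0.381, -3.118, -0.0]
force: [0.5, 0.4, 0.2]
width: 0.998
grip_force: 0.0
```

```bash
python3 -c "
from h import *
delta(gate(0,.024,.22),Rlev()); print(env.state()['q'].round(2))"
```

```text
t 1.6 now [0.5134 0.1132 0.3649] tgt [0.5307 0.0983 0.2895]
 shift first (cur tool axes): [-0.0204 -0.0104  0.0754]
 rotvec [-0.439  0.5    1.391] | 1.542  shift after rot: [-0.0539  0.0189  0.0543]
[ 0.09  0.25  1.63  0.    1.27 -1.24]
```

To row units: 0.107 rad / 6.2832 = 0.017.

Call:
steer_hand(ticks=[{"finger_gap": 1, "wx": -0.0054, "wy": 0.006, "wz": 0.017}, {"finger_gap": 1, "wx": -0.0054, "wy": 0.006, "wz": 0.017}, {"finger_gap": 1, "wx": -0.0054, "wy": 0.006, "wz": 0.017}, {"finger_gap": 1, "wx": -0.0054, "wy": 0.006, "wz": 0.017}, {"finger_gap": 1, "wx": -0.0054, "wy": 0.006, "wz": 0.017}, {"finger_gap": 1, "wx": -0.0054, "wy": 0.006, "wz": 0.017}, {"finger_gap": 1, "wx": -0.0054, "wy": 0.006, "wz": 0.017}, {"finger_gap": 1, "wx": -0.0054, "wy": 0.006, "wz": 0.017}, {"finger_gap": 1, "wx": -0.0054, "wy": 0.006, "wz": 0.017}, {"finger_gap": 1, "wx": -0.0054, "wy": 0.006, "wz": 0.017}])

```text
clock: 2.43
tcp_pos: [0.5128, 0.115, 0.3647]
ee_rot: [-1.724, -2.173, -0.518]
force: [0.2, -1.0, 0.2]
width: 0.998
grip_force: 0.0
```

Call:
steer_hand(ticks=[{"finger_gap": 1, "wx": -0.0054, "wy": 0.006, "wz": 0.017}, {"finger_gap": 1, "wx": -0.0054, "wy": 0.006, "wz": 0.017}, {"finger_gap": 1, "wx": -0.0054, "wy": 0.006, "wz": 0.017}])

```text
clock: 2.68
tcp_pos: [0.5128, 0.1149, 0.3648]
ee_rot: [-1.994, -1.773, -0.632]
force: [-0.3, 0.2, 0.8]
width: 1.003
grip_force: 0.0
```

```bash
python3 -c "
from h import *
delta(gate(0,.024,.22),Rlev()); print(env.state()['q'].round(2))
st=env.state(); cv2.imwrite('pics/w1.png',env.read_camera('wrist')); np.save('pics/w1.npy',np.r_[st['tcp_pos'],st['ee_rot']])
for P in [gate(0,.024,.102),gate(0,0,0),W([-.132,-.034,.253])[0],W([.132,-.034,.253])[0],W([-.1425,-.1,.05])[0],W([.1425,-.1,.05])[0],gate(.036,.02,0),gate(-.036,-.02,0)]: print(proj('wrist',P,st).round())"
```

```text
t 2.68 now [0.5128 0.1149 0.3648] tgt [0.5307 0.0983 0.2895]
 shift first (cur tool axes): [-0.055   0.0195  0.0535]
 rotvec [ 0.007  0.    -0.003] | 0.007  shift after rot: [-0.0551  0.0197  0.0533]
[-0.17  0.23  1.76  0.65  1.25 -0.3 ]
[[301. 249.]]
[[295. 231.]]
[[136. 187.]]
[[471. 185.]]
[[184. 289.]]
[[405. 288.]]
[[326. 216.]]
[[266. 247.]]
```

View pics/w1.png

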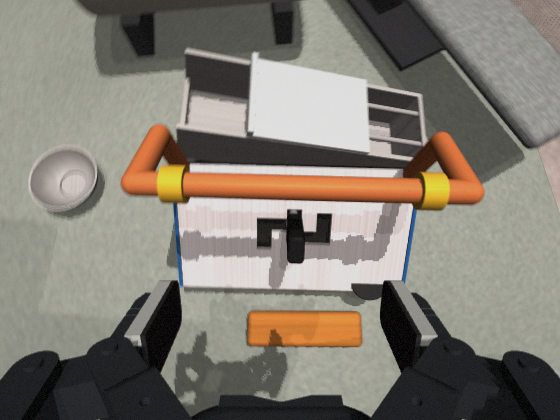

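The wrist view matches the fitted unit pose: the pipe bends are at (133,185) and (475,187), the panel's lower corners at (182,291) and (406,290). The lever grip is near (296,245). Zooming in on the lever.

```bash
python3 -c "
import cv2
a=cv2.imread('pics/w1.png')[160:300,170:420]; cv2.imwrite('pics/c2.png',cv2.resize(a,(800,448),interpolation=2))"
```

```text
(no output)
```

View pics/c2.png

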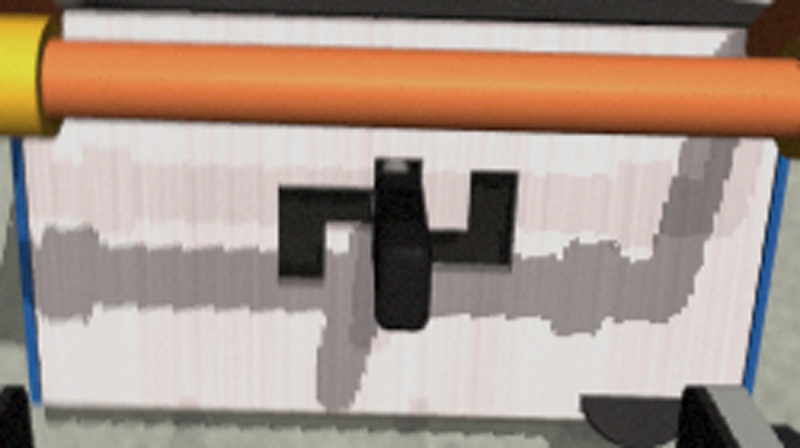

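Run:
```python
from h import *
from scipy.optimize import least_squares
a=np.load('pics/w1.npy'); st=dict(tcp_pos=a[:3],ee_rot=a[3:])
obs=[(lambda p:gate(0,.024,.102,p),295.9,250),(lambda p:gate(-.036,-.029,0,p),264.1,246.6),(lambda p:gate(.036,.029,0,p),324.5,213.75),(lambda p:gate(0,.033,0,p),294.4,209.4),(lambda p:W([-.132,-.034,.253],p)[0],134.5,186),(lambda p:W([.132,-.034,.253],p)[0],473,187)]
f=lambda p: np.concatenate([proj('wrist',g(p),st)[0]-[u,v] for g,u,v in obs])
r=least_squares(f,U,loss='soft_l1'); print(r.x,f(U).round(1),f(r.x).round(1))
```

```text
[ 0.54501817  0.23843383 -0.12424156] [ 5.1 -0.6  2.2  6.6  1.4 -5.1  1.3 -3.8  1.9  1.1 -1.5 -1.6] [ 2.6  0.1  0.4  6.8  0.2 -4.2  0.1 -3.2 -0.2 -0.1 -3.4  1.1]
```

```bash
sed -i 's/^U=.*/U=np.array([.5452,.2385,-.12])/' h.py; python3 -c "
from h import *
delta(gate(-.002,.024,.16),Rlev()); delta(gate(-.002,.024,.088),Rlev())"
```

```text
t 2.73 now [0.5122 0.1149 0.3643] tgt [0.5304 0.1324 0.2403]
 shift first (cur tool axes): [-0.0553  0.0159  0.1128]
 rotvec [ 0.003 -0.002 -0.005] | 0.006  shift after rot: [-0.0551  0.016   0.1128]
t 2.73 now [0.5122 0.1149 0.3643] tgt [0.5353 0.1734 0.1814]
 shift first (cur tool axes): [-0.0554  0.0156  0.1848]
 rotvec [ 0.003 -0.002 -0.005] | 0.006  shift after rot: [-0.0551  0.016   0.1848]
```

To row units: 0.036 m / 0.6 = 0.06, 0.03 m / 0.6 = 0.05, -0.005 rad / 6.2832 = -0.0008.

Call:
steer_hand(ticks=[{"finger_gap": 1, "dx": -0.0467, "dy": 0.0133, "dz": 0.0333, "wz": -0.0008}, {"finger_gap": 1, "dx": -0.045, "dy": 0.0133, "dz": 0.0333, "wx": 0.0005, "wy": -0.0003}, {"finger_gap": 1, "dz": 0.06}, {"finger_gap": 1, "dz": 0.06}, {"finger_gap": 1, "dz": 0.05}, {"finger_gap": 1, "dz": 0.05}, {"finger_gap": 1, "dz": 0.0217}, {"finger_gap": 1}])

```text
clock: 3.4
tcp_pos: [0.5354, 0.1745, 0.1797]
ee_rot: [-1.982, -1.789, -0.623]
force: [-0.3, 0.7, -0.4]
width: 1.001
grip_force: 0.0
```

```bash
python3 -c "
from h import *
delta(gate(-.002,.024,.088),Rlev())
cv2.imwrite('pics/w2.png',env.read_camera('wrist'))"
```

```text
t 3.4 now [0.5354 0.1745 0.1797] tgt [0.5353 0.1734 0.1814]
 shift first (cur tool axes): [ 0.      0.0001 -0.002 ]
 rotvec [-0.007  0.005  0.016] | 0.018  shift after rot: [ 0.      0.0001 -0.002 ]
```

View pics/w2.png

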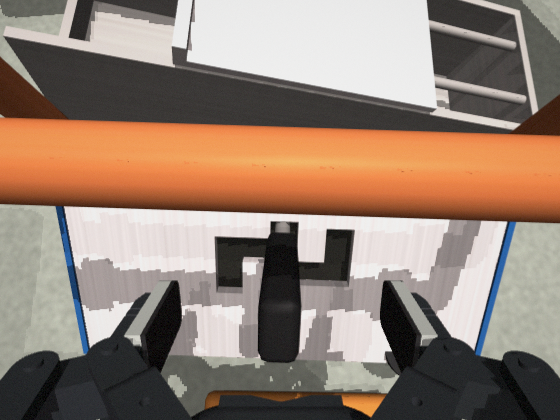

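The grip at x≈280 is centred between the pads (157 and 403). Close.

To row units: 0.016 rad / 6.2832 = 0.0025.

Call:
steer_hand(ticks=[{"finger_gap": 0, "wz": 0.0025}, {"finger_gap": 0}, {"finger_gap": 0}, {"finger_gap": 0}, {"finger_gap": 0}, {"finger_gap": 0}, {"finger_gap": 0}, {"finger_gap": 0}], clamp_n=50)

```text
clock: 4.12
tcp_pos: [0.5365, 0.1729, 0.1823]
ee_rot: [-1.999, -1.769, -0.624]
force: [-2.5, -4.7, 6.9]
width: 0.172
grip_force: 50.5
```

```bash
python3 -c "
from h import *
delta(gate(0,.024,.088),Rlev())"
```

```text
t 4.12 now [0.5365 0.1729 0.1823] tgt [0.5373 0.1732 0.1814]
 shift first (cur tool axes): [-0.0003  0.0008  0.0009]
 rotvec [-0.001  0.004 -0.002] | 0.005  shift after rot: [-0.0003  0.0008  0.0009]
```

To row units: -0.008 m / 0.6 = -0.0133, 0.001 m / 0.6 = 0.0017.

Call:
steer_hand(ticks=[{"finger_gap": 0, "dx": -0.0133}, {"finger_gap": 0, "dx": -0.0133}, {"finger_gap": 0, "dx": -0.0133}, {"finger_gap": 0, "dx": -0.0133, "dy": 0.0017}, {"finger_gap": 0}])

```text
clock: 4.53
tcp_pos: [0.5343, 0.146, 0.1634]
ee_rot: [-1.999, -1.768, -0.623]
force: [-1.9, -5.3, 4.3]
width: 0.176
grip_force: 50.6
```

```bash
python3 -c "
from h import *
delta(gate(0,-.008,.088),Rlev());delta(gate(0.036,-.008,.088),Rlev())"
```

```text
t 4.53 now [0.5343 0.146  0.1634] tgt [0.5342 0.1471 0.163 ]
 shift first (cur tool axes): [ 0.0007 -0.0002  0.001 ]
 rotvec [-0.001  0.004 -0.003] | 0.005  shift after rot: [ 0.0007 -0.0002  0.001 ]
t 4.53 now [0.5343 0.146  0.1634] tgt [0.5699 0.1428 0.163 ]
 shift first (cur tool axes): [0.0008 0.0358 0.001 ]
 rotvec [-0.001  0.004 -0.003] | 0.005  shift after rot: [0.0007 0.0358 0.001 ]
```

To row units: 0.009 m / 0.6 = 0.015, 0.0007 m / 0.6 = 0.0012.

Call:
steer_hand(ticks=[{"finger_gap": 0, "dx": 0.0012, "dy": 0.015}, {"finger_gap": 0, "dy": 0.015}, {"finger_gap": 0, "dy": 0.015}, {"finger_gap": 0, "dy": 0.015}, {"finger_gap": 0}])

```text
clock: 4.95
tcp_pos: [0.5718, 0.1423, 0.1644]
ee_rot: [-2.0, -1.77, -0.626]
force: [0.6, -7.7, 7.5]
width: 0.18
grip_force: 51.0
```

```bash
python3 -c "
from h import *
delta(gate(0.036,-.008,.088),Rlev())"
```

```text
t 4.95 now [0.5718 0.1423 0.1644] tgt [0.5699 0.1428 0.163 ]
 shift first (cur tool axes): [-0.0006 -0.0019  0.0013]
 rotvec [ 0.001  0.005 -0.002] | 0.005  shift after rot: [-0.0006 -0.0019  0.0013]
```

Call:
steer_hand(ticks=[{"finger_gap": 0, "dx": 0.0117}, {"finger_gap": 0, "dx": 0.0117}, {"finger_gap": 0, "dx": 0.0117}, {"finger_gap": 0, "dx": 0.0117}, {"finger_gap": 0}])

```text
clock: 5.37
tcp_pos: [0.5738, 0.166, 0.181]
ee_rot: [-2.0, -1.771, -0.626]
force: [2.2, -6.5, 8.7]
width: 0.175
grip_force: 50.9
```

```bash
python3 -c "
from h import *
delta(gate(0.036,.02,.088),Rlev())"
```

```text
t 5.37 now [0.5738 0.166  0.181 ] tgt [0.5727 0.1656 0.1791]
 shift first (cur tool axes): [-0.0015 -0.0011  0.0013]
 rotvec [ 0.002  0.005 -0.001] | 0.005  shift after rot: [-0.0015 -0.0011  0.0013]
```

To row units: -0.04 m / 0.6 = -0.0667, -0.02 m / 0.6 = -0.0333.

Call:
steer_hand(ticks=[{"finger_gap": 1}, {"finger_gap": 1}, {"finger_gap": 1}, {"finger_gap": 1, "dz": -0.0333}, {"finger_gap": 1, "dz": -0.0667}, {"finger_gap": 1, "dz": -0.0667}, {"finger_gap": 1, "dz": -0.0667}, {"finger_gap": 1, "dz": -0.0667}, {"finger_gap": 1}])

```text
clock: 6.12
tcp_pos: [0.5618, 0.0613, 0.3331]
ee_rot: [-2.002, -1.774, -0.631]
force: [-0.4, 1.0, -0.0]
width: 1.001
grip_force: 0.0
```

Run:
```python
from h import *
st=env.state(); im=env.read_camera('wrist'); np.save('pics/w3.npy',np.r_[st['tcp_pos'],st['ee_rot']])
cv2.imwrite('pics/w3.png',im)
for yaw in (0,): delta(np.array([.4,-.186,.15]),Rdown(-.12))
print(st['q'].round(2), proj('wrist',[gate(.036,.02,.102),W([-.06,.07,.15])[0]],st).round())
```

```text
t 6.17 now [0.5613 0.0626 0.3302] tgt [ 0.4   -0.186  0.15 ]
 shift first (cur tool axes): [-0.3215 -0.1302 -0.0039]
 rotvec [ 0.003 -0.606 -0.002] | 0.606  shift after rot: [-0.2661 -0.1304  0.1802]
[-0.25  0.34  1.69  0.64  1.26 -0.38] [[278. 193.]
 [190.  78.]]
```

View pics/w3.png

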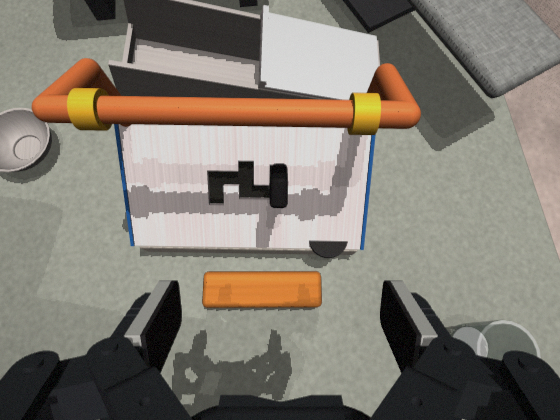

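Lever is at LOAD (grip end about (278,196), predicted (278,193)). The shutter is open and the mouth is clear around (190,60). Now over to the tray.

To row units: -0.121 rad / 6.2832 = -0.0193.

Call:
steer_hand(ticks=[{"finger_gap": 1, "wy": -0.0193}, {"finger_gap": 1, "wy": -0.0193}, {"finger_gap": 1, "wy": -0.0193}, {"finger_gap": 1, "wy": -0.0193}, {"finger_gap": 1, "wy": -0.0193, "wz": 0.0024}, {"finger_gap": 1, "wz": 0.0024}])

```text
clock: 6.67
tcp_pos: [0.5605, 0.0666, 0.3265]
ee_rot: [-2.378, -2.052, 0.01]
force: [0.8, 0.3, 0.2]
width: 0.999
grip_force: 0.0
```

Run:
```python
from h import *
delta(np.array([.465,-.165,.25]),Rdown(-.15))
```

```text
t 6.67 now [0.5605 0.0666 0.3265] tgt [ 0.465 -0.165  0.25 ]
 shift first (cur tool axes): [-0.2427 -0.0603  0.0779]
 rotvec [-0.004  0.005  0.003] | 0.007  shift after rot: [-0.2432 -0.0598  0.0765]
```

To row units: -0.035 m / 0.6 = -0.0583, -0.034 m / 0.6 = -0.0567, 0.005 rad / 6.2832 = 0.0008.

Call:
steer_hand(ticks=[{"finger_gap": 1, "dx": -0.0583, "dy": -0.0142, "dz": 0.0183, "wz": 0.0005}, {"finger_gap": 1, "dx": -0.0583, "dy": -0.0142, "dz": 0.0183, "wy": 0.0008}, {"finger_gap": 1, "dx": -0.0583, "dy": -0.0142, "dz": 0.0183, "wx": -0.0006}, {"finger_gap": 1, "dx": -0.0583, "dy": -0.0142, "dz": 0.0183}, {"finger_gap": 1, "dx": -0.0583, "dy": -0.0142, "dz": 0.0183}, {"finger_gap": 1, "dx": -0.0583, "dy": -0.0142, "dz": 0.0183}, {"finger_gap": 1, "dx": -0.0567, "dy": -0.0142, "dz": 0.0183}, {"finger_gap": 1}])

```text
clock: 7.33
tcp_pos: [0.4621, -0.1707, 0.2465]
ee_rot: [-2.382, -2.034, -0.009]
force: [1.1, 0.9, 0.1]
width: 1.003
grip_force: 0.0
```

Run:
```python
from h import *
st=env.state(); im=env.read_camera('wrist'); np.save('pics/w4.npy',np.r_[st['tcp_pos'],st['ee_rot']])
cv2.imwrite('pics/w4.png',im); print(st['ee_rot'],(R.from_rotvec(st['ee_rot']).as_matrix()).round(3))
```

```text
[-2.3821256  -2.0340732  -0.00878844] [[ 0.157  0.988 -0.002]
 [ 0.988 -0.157  0.011]
 [ 0.01  -0.003 -1.   ]]
```

View pics/w4.png

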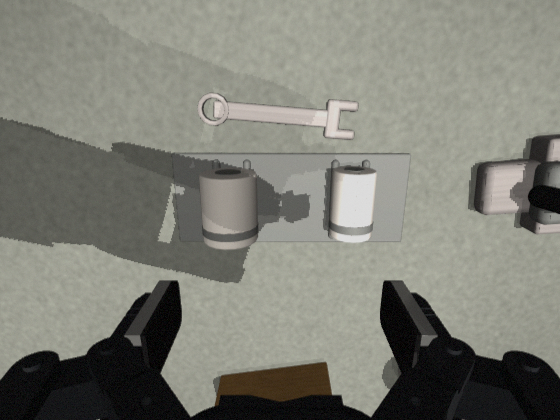

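Thick cartridge at (229,207), thin at (353,203). Tray corners are at (174,153), (410,154), (404,241) and (180,240), aligned with the tool.

Run:
```python
from h import *
a=np.load('pics/w4.npy'); st=dict(tcp_pos=a[:3],ee_rot=a[3:])
c=[hit('wrist',u,v,.006,st) for u,v in [(174,153),(410,154),(404,241),(180,240)]]
print(np.round(c,4)); m=np.mean(c,0); d=(c[1]-c[0]+c[2]-c[3])/2; print(m,np.linalg.norm(d),np.arctan2(d[1],d[0]),np.linalg.norm(c[0]-c[3]))
d/=np.linalg.norm(d); print('cradles',(m-.062*d).round(4),(m+.062*d).round(4))
print(hit('wrist',228.5,205,.04,st),hit('wrist',353,203,.033,st))
y=np.arctan2(d[1],d[0]); P=m-.062*d; P[2]=.037; delta(P,Rdown(y))
```

```text
[[ 0.3559 -0.1287  0.006 ]
 [ 0.5973 -0.1681  0.006 ]
 [ 0.5865 -0.2653  0.006 ]
 [ 0.338  -0.2249  0.006 ]]
[ 0.46941199 -0.19676519  0.006     ] 0.2481591364020252 -0.1614645846006672 0.0977902174420857
cradles [ 0.4082 -0.1868  0.006 ] [ 0.5306 -0.2067  0.006 ]
[ 0.40723764 -0.18327629  0.04      ] [ 0.52970629 -0.20274196  0.033     ]
t 7.38 now [ 0.4631 -0.169   0.2475] tgt [ 0.4082 -0.1868  0.037 ]
 shift first (cur tool axes): [-0.0283 -0.0509  0.2103]
 rotvec [-0.002 -0.01   0.004] | 0.011  shift after rot: [-0.0264 -0.0514  0.2105]
```

To row units: 0.04 m / 0.6 = 0.0667, 0.035 m / 0.6 = 0.0583, -0.01 rad / 6.2832 = -0.0016.

Call:
steer_hand(ticks=[{"finger_gap": 1, "dx": -0.0233, "dy": -0.0433, "dz": 0.0333, "wy": -0.0016, "wz": 0.0006}, {"finger_gap": 1, "dx": -0.0217, "dy": -0.0425, "dz": 0.05}, {"finger_gap": 1, "dz": 0.0667}, {"finger_gap": 1, "dz": 0.0667}, {"finger_gap": 1, "dz": 0.0583}, {"finger_gap": 1, "dz": 0.0417}, {"finger_gap": 1, "dz": 0.0217}, {"finger_gap": 1}])

```text
clock: 8.05
tcp_pos: [0.4088, -0.1853, 0.0438]
ee_rot: [-2.387, -2.038, 0.005]
force: [0.1, 0.1, -0.1]
width: 0.997
grip_force: 0.0
```

Run:
```python
from h import *
delta(np.array([.4078,-.186,.045]),Rdown(-.1615))
```

```text
t 8.05 now [ 0.4088 -0.1853  0.0438] tgt [ 0.4078 -0.186   0.045 ]
 shift first (cur tool axes): [-0.0009 -0.0009 -0.0012]
 rotvec [-0.004  0.001  0.004] | 0.006  shift after rot: [-0.0009 -0.0009 -0.0012]
```

To row units: -0.04 m / 0.6 = -0.0667, -0.035 m / 0.6 = -0.0583.

Call:
steer_hand(ticks=[{"finger_gap": 0, "dx": -0.0017, "dy": -0.0017}, {"finger_gap": 0}, {"finger_gap": 0}, {"finger_gap": 0}, {"finger_gap": 0}, {"finger_gap": 0, "dz": -0.0167}, {"finger_gap": 0, "dz": -0.0583}, {"finger_gap": 0, "dz": -0.0667}, {"finger_gap": 0, "dz": -0.0667}, {"finger_gap": 0, "dz": -0.0667}], clamp_n=35)

```text
clock: 8.88
tcp_pos: [0.4081, -0.1864, 0.2145]
ee_rot: [2.386, 2.038, -0.002]
force: [0.4, -0.3, -2.1]
width: 0.639
grip_force: 38.9
```

Run:
```python
from h import *
print(env.state()['grip_force'], hit('top',110,200,.25))
# view pose over chute
delta(W([-.07,.07,.38])[0],Rdown(-.12))
```

```text
38.85821521282196 [0.51305014 0.48949129 0.25      ]
t 8.88 now [ 0.4081 -0.1864  0.2145] tgt [0.4841 0.3164 0.38  ]
 shift first (cur tool axes): [ 0.5078 -0.0033 -0.1673]
 rotvec [ 0.002  0.004 -0.037] | 0.037  shift after rot: [ 0.5082  0.0153 -0.1655]
```

To row units: 0.04 m / 0.6 = 0.0667, -0.038 m / 0.6 = -0.0633, -0.005 rad / 6.2832 = -0.0008.

Call:
steer_hand(ticks=[{"finger_gap": 0, "dx": 0.0167, "dz": -0.0617}, {"finger_gap": 0, "dx": 0.0167, "dz": -0.0633, "wz": -0.0008}, {"finger_gap": 0, "dx": 0.03, "dz": -0.0583, "wz": -0.0008}, {"finger_gap": 0, "dx": 0.05, "dz": -0.0417, "wz": -0.0008}, {"finger_gap": 0, "dx": 0.0583, "dz": -0.0333, "wz": -0.0008}, {"finger_gap": 0, "dx": 0.0633, "dz": -0.0167, "wz": -0.0008}, {"finger_gap": 0, "dx": 0.0667, "wz": -0.0008}, {"finger_gap": 0, "dx": 0.0667, "wz": -0.0008}, {"finger_gap": 0, "dx": 0.0667, "dy": 0.0033}, {"finger_gap": 0, "dx": 0.0667, "dy": 0.0033}])

```text
clock: 9.72
tcp_pos: [0.4519, 0.1136, 0.3768]
ee_rot: [2.35, 2.08, -0.0]
force: [1.0, -1.2, -1.6]
width: 0.638
grip_force: 38.9
```

Call:
steer_hand(ticks=[{"finger_gap": 0, "dx": 0.0667, "dy": 0.0033}, {"finger_gap": 0, "dx": 0.0667, "dy": 0.0033}, {"finger_gap": 0, "dx": 0.0667}, {"finger_gap": 0, "dx": 0.0667}, {"finger_gap": 0, "dx": 0.05}, {"finger_gap": 0, "dx": 0.0167}, {"finger_gap": 0}])

```text
clock: 10.3
tcp_pos: [0.4805, 0.3114, 0.3751]
ee_rot: [2.348, 2.084, -0.003]
force: [-0.3, -0.4, -2.3]
width: 0.631
grip_force: 38.9
```

Run:
```python
from h import *
delta(W([-.07,.07,.38])[0],Rdown(-.12))
st=env.state(); im=env.read_camera('wrist'); np.save('pics/w5.npy',np.r_[st['tcp_pos'],st['ee_rot']])
cv2.imwrite('pics/w5.png',im)
a=cv2.resize(cv2.imread('pics/w3.png')[0:130,100:400],(800,347),interpolation=2)
b=cv2.resize(im[60:280,80:560],(554,253),interpolation=2)
c=np.zeros((600,800,3),np.uint8); c[:347]=a; c[347:600,:554]=b; cv2.imwrite('pics/c3.png',c)
```

```text
t 10.3 now [0.4805 0.3114 0.3751] tgt [0.4841 0.3164 0.38  ]
 shift first (cur tool axes): [ 0.0053  0.003  -0.0049]
 rotvec [0.    0.003 0.001] | 0.003  shift after rot: [ 0.0053  0.003  -0.0049]
```

View pics/w5.png

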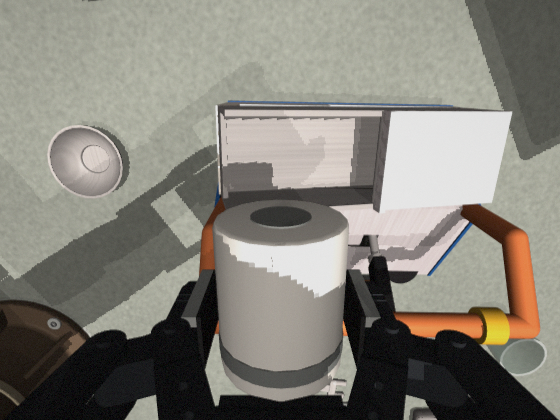

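Run:
```python
import cv2,numpy as np
a=cv2.resize(cv2.imread('pics/w3.png')[0:115,100:400],(782,300),interpolation=2)
b=cv2.resize(cv2.imread('pics/w5.png')[95:217,205:525],(787,300),interpolation=2)
c=np.zeros((600,800,3),np.uint8); c[:300,:782]=a; c[300:,:787]=b; cv2.imwrite('pics/c3.png',c)
```

```text
(no output)
```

View pics/c3.png

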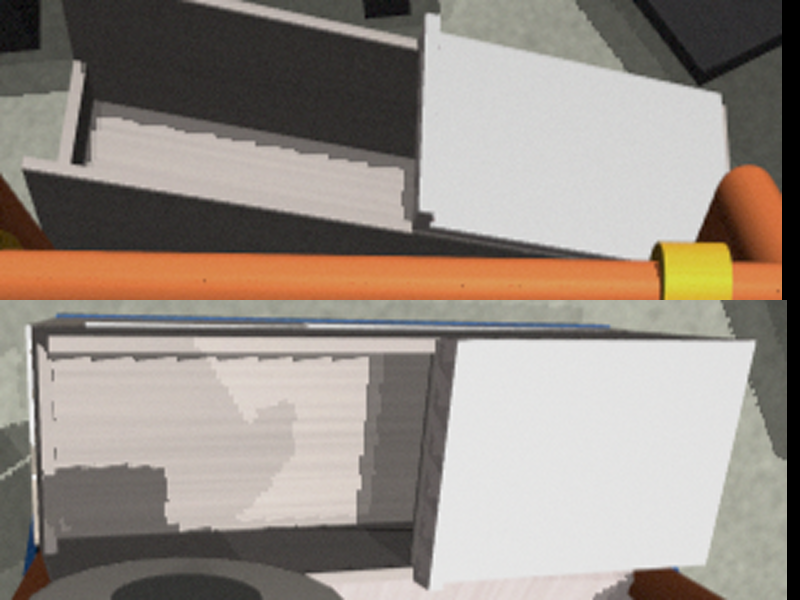

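Run:
```python
from h import *
from scipy.optimize import least_squares
L=lambda k:(lambda a:dict(tcp_pos=a[:3],ee_rot=a[3:]))(np.load(f'pics/{k}.npy'))
s3,s5=L('w3'),L('w5'); c,s=np.cos(np.radians(14)),np.sin(np.radians(14))
def P(p,l,y,h): # along-chute l from x=0 floor, height normal h
    return W([l*c+h*s, p[0]+y, p[1]-l*s+h*c])[0]
# p: yc,z0,ld, l1,l2
def f(p):
    yc,z0,ld,l1,l2=p; o=[]
    for st,P_,uv in [(s5,P(p,ld,.046,.070),(511.6,111.7)),(s5,P(p,ld,-.046,.070),(492.1,202)),(s3,P(p,ld,.046,.070),(376.9,35.7)),
      (s5,P(p,l1,.041,0),(355.5,118)),(s5,P(p,l1,-.041,0),(353.5,185.7)),(s5,P(p,l2,.041,0),(225.3,118)),(s5,P(p,l2,-.041,0),(223,194.6))]:
        o+=list(proj('wrist',P_,st)[0]-uv)
    return np.array(o)
r=least_squares(f,[.085,.08,.13,0,-.13],loss='soft_l1'); print(r.x.round(4),r.fun.round(1))
p=r.x; print('end wall x', p[4]*c,'shutter uphill edge l',p[2]-.135)
m=P(p,p[4]+.065,0,0); print('mouth',m)
for r0 in (.028,.022): print('cart centre resting',P(p,p[4]+.065,0,r0))
```

```text
[ 0.0827  0.1111  0.1372  0.009  -0.1327] [-0.1 -0.3  0.6  0.1 -0.8  1.2  1.5 -3.9 -1.6  2.5 -1.7 -1.6  4.7  2.2]
end wall x -0.1287417355726711 shutter uphill edge l 0.0021636212908384966
mouth [0.48990201 0.32848409 0.12749008]
cart centre resting [0.49662711 0.32767318 0.15465836]
cart centre resting [0.49518602 0.32784694 0.14883659]
```

Run:
```python
from h import *
delta(np.array([.4966,.3277,.168]),Rdown(-.12))
```

```text
t 10.35 now [0.4806 0.31   0.3752] tgt [0.4966 0.3277 0.168 ]
 shift first (cur tool axes): [0.0202 0.0137 0.2071]
 rotvec [ 0.     0.003 -0.   ] | 0.003  shift after rot: [0.0195 0.0138 0.2072]
```

Units first: shifts go in shares of 0.6 m and turns go in shares of 360 degrees. So 0.035 m / 0.6 = 0.0583, 0.02 m / 0.6 = 0.0333, 0.003 rad / 6.2832 = 0.0005.

Call:
steer_hand(ticks=[{"finger_gap": 0, "dx": 0.0333, "dy": 0.0233, "dz": 0.0333, "wy": 0.0005}, {"finger_gap": 0, "dz": 0.0583}, {"finger_gap": 0, "dz": 0.0583}, {"finger_gap": 0, "dz": 0.0333}, {"finger_gap": 0}, {"finger_gap": 0}])

```text
clock: 10.85
tcp_pos: [0.4978, 0.3263, 0.2653]
ee_rot: [2.354, 2.08, -0.001]
force: [0.9, 0.5, -1.2]
width: 0.638
grip_force: 38.7
```

Run:
```python
from h import *
for i in range(2):
    delta(np.array([.4966,.3277,.168]),Rdown(-.12)); env.read_camera('top')
```

```text
t 10.85 now [0.4978 0.3263 0.2653] tgt [0.4966 0.3277 0.168 ]
 shift first (cur tool axes): [ 0.0013 -0.0013  0.0973]
 rotvec [-0.     0.001 -0.003] | 0.003  shift after rot: [ 0.0012 -0.0013  0.0973]
t 10.9 now [0.4982 0.3268 0.2665] tgt [0.4966 0.3277 0.168 ]
 shift first (cur tool axes): [ 0.0007 -0.0019  0.0985]
 rotvec [ 0.002 -0.001 -0.003] | 0.004  shift after rot: [ 0.0007 -0.0017  0.0985]
```

To row units: 0.025 m / 0.6 = 0.0417, 0.02 m / 0.6 = 0.0333.

Call:
steer_hand(ticks=[{"finger_gap": 0, "dx": 0.0017, "dy": -0.0025, "dz": 0.0417}, {"finger_gap": 0, "dz": 0.0417}, {"finger_gap": 0, "dz": 0.0333}, {"finger_gap": 0, "dz": 0.025}, {"finger_gap": 0, "dz": 0.0133}, {"finger_gap": 0}])

```text
clock: 11.45
tcp_pos: [0.4965, 0.3284, 0.1717]
ee_rot: [2.353, 2.081, -0.001]
force: [-0.9, -0.1, -2.6]
width: 0.64
grip_force: 38.9
```

Run:
```python
from h import *
delta(np.array([.4966,.3277,.168]),Rdown(-.12)); print(env.state()['force'])
```

```text
t 11.45 now [0.4965 0.3284 0.1717] tgt [0.4966 0.3277 0.168 ]
 shift first (cur tool axes): [-0.0007  0.0002  0.0037]
 rotvec [ 0.     0.001 -0.002] | 0.002  shift after rot: [-0.0007  0.0002  0.0037]
[-0.9440235  -0.08893735 -2.56851001]
```

Call:
steer_hand(ticks=[{"finger_gap": 0, "dz": 0.005}, {"finger_gap": 0, "dz": 0.005}, {"finger_gap": 0}], only="tcp|force")

```text
tcp_pos: [0.4966, 0.3286, 0.1662]
force: [-0.2, 0.4, -2.2]
grip_force: 38.9
```

Call:
steer_hand(ticks=[{"finger_gap": 0, "dz": 0.0033}, {"finger_gap": 0, "dz": 0.0017}, {"finger_gap": 0}], only="tcp|force")

```text
tcp_pos: [0.4967, 0.3286, 0.1657]
force: [-8.1, -5.2, 23.3]
grip_force: 41.2
```

To row units: -0.04 m / 0.6 = -0.0667, -0.035 m / 0.6 = -0.0583.

Call:
steer_hand(ticks=[{"finger_gap": 0, "dz": -0.0033}, {"finger_gap": 0}, {"finger_gap": 0.85}, {"finger_gap": 0.85}, {"finger_gap": 0.85}, {"finger_gap": 0.85, "dz": -0.0167}, {"finger_gap": 0.85, "dz": -0.0333}, {"finger_gap": 0.85, "dz": -0.0583}, {"finger_gap": 0.85, "dz": -0.0667}, {"finger_gap": 0.85, "dz": -0.0667}])

```text
clock: 12.78
tcp_pos: [0.4959, 0.3285, 0.3116]
ee_rot: [2.353, 2.082, -0.002]
force: [0.4, 0.4, -0.2]
width: 0.852
grip_force: 0.0
```

Call:
steer_hand(ticks=[{"finger_gap": 1, "dz": -0.0667}, {"finger_gap": 1, "dz": -0.0333}, {"finger_gap": 1}])

```text
clock: 13.03
tcp_pos: [0.4969, 0.3291, 0.3756]
ee_rot: [2.351, 2.08, 0.013]
force: [0.6, 0.8, -0.2]
width: 0.998
grip_force: 0.0
```

Run:
```python
from h import *
im=env.read_camera('wrist'); cv2.imwrite('pics/w6.png',im)
delta(np.array([.530,-.2065,.037]),Rdown(-.1615))
```

```text
t 13.08 now [0.4964 0.3288 0.3725] tgt [ 0.53   -0.2065  0.037 ]
 shift first (cur tool axes): [-0.5279  0.0971  0.3347]
 rotvec [ 0.004 -0.002  0.039] | 0.04  shift after rot: [-0.5229  0.1192  0.3355]
```

View pics/w6.png

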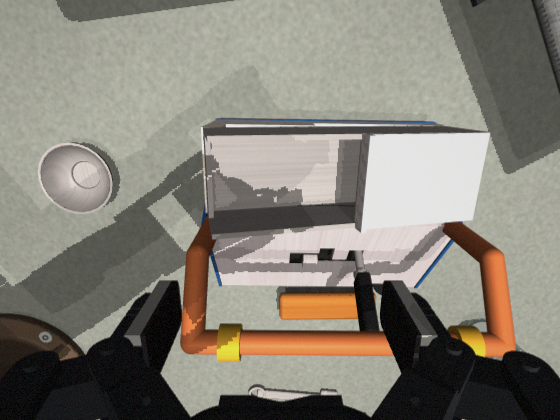

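The mouth is empty, so the thick cartridge has rolled down under the shutter. That was my 11th picture, one over the limit of 10, so I'll view no more and continue on numbers alone.

To row units: -0.04 m / 0.6 = -0.0667, 0.009 m / 0.6 = 0.015, 0.01 rad / 6.2832 = 0.0016.

Call:
steer_hand(ticks=[{"finger_gap": 1, "dx": -0.0667, "dy": 0.0133, "wz": 0.0016}, {"finger_gap": 1, "dx": -0.0667, "dy": 0.0133, "wz": 0.0016}, {"finger_gap": 1, "dx": -0.0667, "dy": 0.0133, "wz": 0.0016}, {"finger_gap": 1, "dx": -0.0667, "dy": 0.015, "wz": 0.0014}, {"finger_gap": 1, "dx": -0.0667, "dy": 0.015}, {"finger_gap": 1, "dx": -0.0667, "dy": 0.015}, {"finger_gap": 1, "dx": -0.0667, "dy": 0.015}, {"finger_gap": 1, "dx": -0.0667, "dy": 0.015}, {"finger_gap": 1, "dx": -0.0667, "dy": 0.015}, {"finger_gap": 1, "dx": -0.0667, "dy": 0.015}], quiet=true)

```text
ok
```

Call:
steer_hand(ticks=[{"finger_gap": 1, "dx": -0.0667, "dy": 0.015}, {"finger_gap": 1, "dx": -0.0667, "dy": 0.015}, {"finger_gap": 1, "dx": -0.05, "dy": 0.0167, "dz": 0.0333}, {"finger_gap": 1, "dx": -0.025, "dy": 0.0067, "dz": 0.0617}, {"finger_gap": 1, "dz": 0.0667}, {"finger_gap": 1, "dz": 0.0667}, {"finger_gap": 1, "dz": 0.05}, {"finger_gap": 1, "dz": 0.0333}, {"finger_gap": 1}, {"finger_gap": 1}])

```text
clock: 14.75
tcp_pos: [0.533, -0.2083, 0.1819]
ee_rot: [-2.391, -2.034, 0.002]
force: [0.7, -0.8, 0.5]
width: 1.003
grip_force: 0.0
```

Run:
```python
from h import *
delta(np.array([.530,-.2060,.037]),Rdown(-.1615))
```

```text
t 14.75 now [ 0.533  -0.2083  0.1819] tgt [ 0.53  -0.206  0.037]
 shift first (cur tool axes): [ 0.0017 -0.0029  0.1449]
 rotvec [-0.003 -0.001  0.   ] | 0.003  shift after rot: [ 0.0017 -0.0034  0.1449]
```

To row units: 0.04 m / 0.6 = 0.0667, 0.035 m / 0.6 = 0.0583.

Call:
steer_hand(ticks=[{"finger_gap": 1, "dx": 0.0033, "dy": -0.005, "dz": 0.05}, {"finger_gap": 1, "dz": 0.0667}, {"finger_gap": 1, "dz": 0.0583}, {"finger_gap": 1, "dz": 0.0417}, {"finger_gap": 1, "dz": 0.0233}, {"finger_gap": 1}])

```text
clock: 15.25
tcp_pos: [0.5306, -0.2059, 0.0376]
ee_rot: [-2.392, -2.034, 0.002]
force: [1.3, 0.3, 0.4]
width: 1.0
grip_force: 0.0
```

Call:
steer_hand(ticks=[{"finger_gap": 0}, {"finger_gap": 0}, {"finger_gap": 0}, {"finger_gap": 0}, {"finger_gap": 0}, {"finger_gap": 0}, {"finger_gap": 0, "dz": -0.0167}, {"finger_gap": 0, "dz": -0.0583}, {"finger_gap": 0, "dz": -0.0667}, {"finger_gap": 0, "dz": -0.0667}], clamp_n=35)

```text
clock: 16.08
tcp_pos: [0.5307, -0.2059, 0.1662]
ee_rot: [2.393, 2.035, -0.0]
force: [0.8, -0.3, -1.9]
width: 0.498
grip_force: 37.0
```

Run:
```python
from h import *
delta(W([-.07,.0827,.375])[0],Rdown(-.12)); delta(np.array([.495,.328,.168]),Rdown(-.12))
```

```text
t 16.08 now [ 0.5307 -0.2059  0.1662] tgt [0.4856 0.329  0.375 ]
 shift first (cur tool axes): [ 0.5207 -0.1302 -0.2091]
 rotvec [ 0.     0.    -0.041] | 0.041  shift after rot: [ 0.5257 -0.1088 -0.2088]
t 16.08 now [ 0.5307 -0.2059  0.1662] tgt [0.495 0.328 0.168]
 shift first (cur tool axes): [ 0.5213 -0.1209 -0.0021]
 rotvec [ 0.     0.    -0.041] | 0.041  shift after rot: [ 0.5258 -0.0993 -0.0018]
```

To row units: 0.04 m / 0.6 = 0.0667, -0.034 m / 0.6 = -0.0567, -0.011 rad / 6.2832 = -0.0018.

Call:
steer_hand(ticks=[{"finger_gap": 0, "dx": 0.025, "dy": -0.0067, "dz": -0.0617, "wz": -0.0016}, {"finger_gap": 0, "dx": 0.0333, "dy": -0.0083, "dz": -0.0567, "wz": -0.0016}, {"finger_gap": 0, "dx": 0.0333, "dy": -0.0083, "dz": -0.0567, "wz": -0.0016}, {"finger_gap": 0, "dx": 0.0333, "dy": -0.0083, "dz": -0.0567, "wz": -0.0018}, {"finger_gap": 0, "dx": 0.0417, "dy": -0.0083, "dz": -0.05}, {"finger_gap": 0, "dx": 0.05, "dy": -0.0083, "dz": -0.0417}, {"finger_gap": 0, "dx": 0.0633, "dy": -0.0083, "dz": -0.0233}, {"finger_gap": 0, "dx": 0.0667, "dy": -0.0133}, {"finger_gap": 0, "dx": 0.0667, "dy": -0.0133}, {"finger_gap": 0, "dx": 0.0667, "dy": -0.0133}], quiet=true)

```text
ok
```

Call:
steer_hand(ticks=[{"finger_gap": 0, "dx": 0.0667, "dy": -0.0133}, {"finger_gap": 0, "dx": 0.0667, "dy": -0.0133}, {"finger_gap": 0, "dx": 0.0667, "dy": -0.0133}, {"finger_gap": 0, "dx": 0.0667, "dy": -0.0133}, {"finger_gap": 0, "dx": 0.0667, "dy": -0.0133}, {"finger_gap": 0, "dx": 0.05, "dy": -0.01}, {"finger_gap": 0, "dx": 0.0333, "dy": -0.005}, {"finger_gap": 0, "dx": 0.0167}, {"finger_gap": 0}, {"finger_gap": 0}])

```text
clock: 17.75
tcp_pos: [0.4921, 0.3507, 0.372]
ee_rot: [2.35, 2.084, -0.0]
force: [-0.0, 0.4, -3.0]
width: 0.5
grip_force: 37.1
```

Run:
```python
from h import *
delta(np.array([.495,.328,.168]),Rdown(-.12))
```

```text
t 17.75 now [0.4921 0.3507 0.372 ] tgt [0.495 0.328 0.168]
 shift first (cur tool axes): [-0.022   0.0055  0.204 ]
 rotvec [0.001 0.001 0.   ] | 0.001  shift after rot: [-0.0222  0.0056  0.204 ]
```

To row units: 0.035 m / 0.6 = 0.0583, -0.022 m / 0.6 = -0.0367.

Call:
steer_hand(ticks=[{"finger_gap": 0, "dx": -0.0367, "dy": 0.0092, "dz": 0.0333}, {"finger_gap": 0, "dz": 0.0583}, {"finger_gap": 0, "dz": 0.0583}, {"finger_gap": 0, "dz": 0.0333}, {"finger_gap": 0}])

```text
clock: 18.17
tcp_pos: [0.4941, 0.3262, 0.258]
ee_rot: [-2.352, -2.081, 0.011]
force: [0.1, -0.4, -1.6]
width: 0.499
grip_force: 36.9
```

Run:
```python
from h import *
delta(np.array([.495,.328,.172]),Rdown(-.12))
```

```text
t 18.17 now [0.4941 0.3262 0.258 ] tgt [0.495 0.328 0.172]
 shift first (cur tool axes): [0.0023 0.0011 0.086 ]
 rotvec [-0.005  0.004 -0.002] | 0.007  shift after rot: [0.0019 0.0007 0.086 ]
```

To row units: 0.025 m / 0.6 = 0.0417, 0.02 m / 0.6 = 0.0333.

Call:
steer_hand(ticks=[{"finger_gap": 0, "dx": 0.0033, "dy": 0.0017, "dz": 0.0417}, {"finger_gap": 0, "dz": 0.0417}, {"finger_gap": 0, "dz": 0.0333}, {"finger_gap": 0, "dz": 0.0233}, {"finger_gap": 0}, {"finger_gap": 0}], only="tcp|force")

```text
tcp_pos: [0.4971, 0.3299, 0.179]
force: [-0.2, 1.0, -1.7]
grip_force: 37.0
```

Call:
steer_hand(ticks=[{"finger_gap": 0, "dz": 0.0033}, {"finger_gap": 0, "dz": 0.0033}, {"finger_gap": 0}], only="tcp|force")

```text
tcp_pos: [0.4966, 0.3303, 0.1745]
force: [-0.1, 0.6, -1.2]
grip_force: 37.0
```

To row units: 0.003 m / 0.6 = 0.005, -0.002 m / 0.6 = -0.0033.

Call:
steer_hand(ticks=[{"finger_gap": 0, "dx": -0.0033, "dz": 0.005}, {"finger_gap": 0, "dz": 0.005}, {"finger_gap": 0, "dz": 0.0033}, {"finger_gap": 0}], only="tcp|force")

```text
tcp_pos: [0.4959, 0.3283, 0.1651]
force: [-0.7, -0.5, -2.2]
grip_force: 37.0
```

Call:
steer_hand(ticks=[{"finger_gap": 0, "dz": 0.0033}, {"finger_gap": 0, "dz": 0.0017}, {"finger_gap": 0}], only="tcp|force")

```text
tcp_pos: [0.496, 0.3284, 0.1623]
force: [0.2, 0.3, -1.9]
grip_force: 37.0
```

Call:
steer_hand(ticks=[{"finger_gap": 0.75}, {"finger_gap": 0.75}, {"finger_gap": 0.75}, {"finger_gap": 0.75, "dz": -0.0167}, {"finger_gap": 0.75, "dz": -0.0333}, {"finger_gap": 0.75, "dz": -0.0583}, {"finger_gap": 0.75, "dz": -0.0667}, {"finger_gap": 0.75, "dz": -0.0667}, {"finger_gap": 1, "dz": -0.0667}, {"finger_gap": 1, "dz": -0.0333}])

```text
clock: 20.33
tcp_pos: [0.4962, 0.3287, 0.3738]
ee_rot: [2.349, 2.083, 0.01]
force: [-0.1, 0.8, 0.9]
width: 0.993
grip_force: 0.0
```

Run:
```python
from h import *
im=env.read_camera('wrist'); b=cv2.imread('pics/w6.png')
d=np.abs(im[130:230,205:360].astype(int)-b[130:230,205:360]).mean(2); print('mouth diff',d.mean(),(d>40).sum())
delta(gate(.036,.021,.22),Rlev())
```

```text
mouth diff 4.730774193548387 356
t 20.38 now [0.4966 0.3289 0.376 ] tgt [0.5637 0.0912 0.2878]
 shift first (cur tool axes): [-0.2284  0.0943  0.0879]
 rotvec [0.008 0.606 0.003] | 0.606  shift after rot: [-0.2373  0.095  -0.0585]
```

To row units: -0.038 m / 0.6 = -0.0633, -0.02 m / 0.6 = -0.0333.

Call:
steer_hand(ticks=[{"finger_gap": 1, "dx": -0.0633, "dy": 0.025}, {"finger_gap": 1, "dx": -0.0633, "dy": 0.025}, {"finger_gap": 1, "dx": -0.0633, "dy": 0.0267}, {"finger_gap": 1, "dx": -0.0633, "dy": 0.0267}, {"finger_gap": 1, "dx": -0.0633, "dy": 0.0267}, {"finger_gap": 1, "dx": -0.0633, "dy": 0.0267}, {"finger_gap": 1, "dx": -0.0333}], quiet=true)

```text
ok
```

Call:
steer_hand(ticks=[{"finger_gap": 1, "wy": 0.0193}, {"finger_gap": 1, "wy": 0.0193}, {"finger_gap": 1, "wy": 0.0193}, {"finger_gap": 1, "wy": 0.0193}, {"finger_gap": 1, "wx": 0.0013, "wy": 0.0193, "wz": 0.0005}, {"finger_gap": 1}])

```text
clock: 21.47
tcp_pos: [0.5593, 0.0695, 0.367]
ee_rot: [-1.995, -1.761, -0.619]
force: [-0.0, -0.6, -1.7]
width: 1.003
grip_force: 0.0
```

Run:
```python
from h import *
delta(np.array([.5738,.166,.181]),R.from_rotvec([-2,-1.771,-.626]))
```

```text
t 21.47 now [0.5593 0.0695 0.367 ] tgt [0.5738 0.166  0.181 ]
 shift first (cur tool axes): [-0.0267  0.0046  0.2083]
 rotvec [-0.009 -0.005 -0.006] | 0.012  shift after rot: [-0.0258  0.0025  0.2084]
```

To row units: 0.038 m / 0.6 = 0.0633, 0.03 m / 0.6 = 0.05, -0.009 rad / 6.2832 = -0.0014.

Call:
steer_hand(ticks=[{"finger_gap": 1, "dx": -0.0433, "dy": 0.005, "dz": 0.0333, "wx": -0.0014, "wy": -0.0008, "wz": -0.001}, {"finger_gap": 1, "dz": 0.0633}, {"finger_gap": 1, "dz": 0.0633}, {"finger_gap": 1, "dz": 0.05}, {"finger_gap": 1}, {"finger_gap": 1}])

```text
clock: 21.97
tcp_pos: [0.5682, 0.121, 0.2488]
ee_rot: [-2.0, -1.781, -0.617]
force: [0.2, 0.5, 0.2]
width: 1.0
grip_force: 0.0
```

Run:
```python
from h import *
delta(np.array([.5738,.166,.181]),R.from_rotvec([-2,-1.771,-.626]))
```

```text
t 21.97 now [0.5682 0.121  0.2488] tgt [0.5738 0.166  0.181 ]
 shift first (cur tool axes): [-0.0006  0.0003  0.0815]
 rotvec [-0.003  0.008  0.005] | 0.01  shift after rot: [-0.0013  0.0001  0.0815]
```

To row units: 0.03 m / 0.6 = 0.05, 0.021 m / 0.6 = 0.035.

Call:
steer_hand(ticks=[{"finger_gap": 1, "dx": -0.0017, "dz": 0.05}, {"finger_gap": 1, "dz": 0.05}, {"finger_gap": 1, "dz": 0.035}, {"finger_gap": 1}, {"finger_gap": 0}, {"finger_gap": 0}, {"finger_gap": 0}, {"finger_gap": 0}, {"finger_gap": 0}, {"finger_gap": 0}], clamp_n=50)

```text
clock: 22.8
tcp_pos: [0.5742, 0.1642, 0.1823]
ee_rot: [-2.002, -1.779, -0.623]
force: [-0.9, -5.8, 9.5]
width: 0.178
grip_force: 50.9
```

Call:
steer_hand(ticks=[{"finger_gap": 0}, {"finger_gap": 0}])

```text
clock: 22.97
tcp_pos: [0.5743, 0.1642, 0.1823]
ee_rot: [-2.003, -1.778, -0.623]
force: [-1.4, -4.2, 6.0]
width: 0.18
grip_force: 50.4
```

Run:
```python
from h import *
delta(gate(.036,-.008,.088),Rlev())
```

```text
t 22.97 now [0.5743 0.1642 0.1823] tgt [0.5699 0.1428 0.163 ]
 shift first (cur tool axes): [-0.0288 -0.0018  0.0037]
 rotvec [0.003 0.011 0.002] | 0.012  shift after rot: [-0.0289 -0.0018  0.0034]
```

To row units: -0.008 m / 0.6 = -0.0133, -0.005 m / 0.6 = -0.0083.

Call:
steer_hand(ticks=[{"finger_gap": 0, "dx": -0.0133}, {"finger_gap": 0, "dx": -0.0133, "dy": -0.0017}, {"finger_gap": 0, "dx": -0.0133, "dy": -0.0017}, {"finger_gap": 0, "dx": -0.0083}, {"finger_gap": 0}])

```text
clock: 23.38
tcp_pos: [0.5695, 0.1398, 0.165]
ee_rot: [-2.004, -1.778, -0.622]
force: [-0.1, -5.4, 4.6]
width: 0.177
grip_force: 50.3
```

Run:
```python
from h import *
delta(gate(.036,-.008,.088),Rlev());delta(gate(0,-.008,.088),Rlev())
```

```text
t 23.38 now [0.5695 0.1398 0.165 ] tgt [0.5699 0.1428 0.163 ]
 shift first (cur tool axes): [0.0014 0.     0.0034]
 rotvec [0.003 0.012 0.001] | 0.012  shift after rot: [0.0013 0.     0.0034]
t 23.38 now [0.5695 0.1398 0.165 ] tgt [0.5342 0.1471 0.163 ]
 shift first (cur tool axes): [ 0.0014 -0.036   0.0033]
 rotvec [0.003 0.012 0.001] | 0.012  shift after rot: [ 0.0013 -0.036   0.0034]
```

To row units: -0.009 m / 0.6 = -0.015, 0.001 m / 0.6 = 0.0017.

Call:
steer_hand(ticks=[{"finger_gap": 0, "dx": 0.0017, "dy": -0.015}, {"finger_gap": 0, "dy": -0.015}, {"finger_gap": 0, "dy": -0.015}, {"finger_gap": 0, "dy": -0.015}, {"finger_gap": 0}])

```text
clock: 23.8
tcp_pos: [0.5321, 0.146, 0.1657]
ee_rot: [-2.002, -1.778, -0.62]
force: [-1.3, -5.4, 3.8]
width: 0.178
grip_force: 50.2
```

Run:
```python
from h import *
delta(gate(0,-.008,.088),Rlev());delta(gate(0,.008,.088),Rlev())
```

```text
t 23.8 now [0.5321 0.146  0.1657] tgt [0.5342 0.1471 0.163 ]
 shift first (cur tool axes): [-0.0003  0.0019  0.003 ]
 rotvec [0.001 0.012 0.002] | 0.012  shift after rot: [-0.0004  0.0019  0.003 ]
t 23.8 now [0.5321 0.146  0.1657] tgt [0.5358 0.1601 0.1722]
 shift first (cur tool axes): [0.0157 0.002  0.0028]
 rotvec [0.001 0.012 0.002] | 0.012  shift after rot: [0.0156 0.0019 0.003 ]
```

To row units: 0.008 m / 0.6 = 0.0133, 0.001 m / 0.6 = 0.0017.

Call:
steer_hand(ticks=[{"finger_gap": 0, "dx": 0.0133, "dy": 0.0017}, {"finger_gap": 0, "dx": 0.0133}, {"finger_gap": 0}], only="tcp|force")

```text
tcp_pos: [0.5358, 0.1596, 0.1754]
force: [-1.5, -4.4, 9.4]
grip_force: 50.8
```

Call:
steer_hand(ticks=[{"finger_gap": 0, "dy": -0.015}, {"finger_gap": 0, "dy": -0.015}, {"finger_gap": 0, "dy": -0.015}, {"finger_gap": 0, "dy": -0.0133}, {"finger_gap": 0}])

```text
clock: 24.47
tcp_pos: [0.4996, 0.1636, 0.1747]
ee_rot: [-2.001, -1.778, -0.62]
force: [-1.4, -3.1, 5.0]
width: 0.18
grip_force: 50.4
```

Run:
```python
from h import *
delta(gate(-.036,.008,.088),Rlev());delta(gate(-.036,-.02,.088),Rlev())
```

```text
t 24.47 now [0.4996 0.1636 0.1747] tgt [0.5    0.1645 0.1722]
 shift first (cur tool axes): [-0.0007  0.0003  0.0026]
 rotvec [0.    0.011 0.002] | 0.011  shift after rot: [-0.0007  0.0003  0.0026]
t 24.47 now [0.4996 0.1636 0.1747] tgt [0.4973 0.1417 0.1561]
 shift first (cur tool axes): [-0.0287  0.0002  0.0029]
 rotvec [0.    0.011 0.002] | 0.011  shift after rot: [-0.0287  0.0003  0.0026]
```

To row units: -0.008 m / 0.6 = -0.0133, -0.007 m / 0.6 = -0.0117.

Call:
steer_hand(ticks=[{"finger_gap": 0, "dx": -0.0133}, {"finger_gap": 0, "dx": -0.0133}, {"finger_gap": 0, "dx": -0.0117}, {"finger_gap": 0, "dx": -0.01}, {"finger_gap": 0}, {"finger_gap": 0}, {"finger_gap": 0}, {"finger_gap": 0}])

```text
clock: 25.13
tcp_pos: [0.4976, 0.1402, 0.1582]
ee_rot: [-1.999, -1.777, -0.62]
force: [-0.9, 5.0, 7.6]
width: 0.18
grip_force: 50.1
```

Run:
```python
from h import *
delta(gate(-.036,-.02,.088),Rlev())
```

```text
t 25.13 now [0.4976 0.1402 0.1582] tgt [0.4973 0.1417 0.1561]
 shift first (cur tool axes): [-0.     -0.0005  0.0026]
 rotvec [-0.001  0.009  0.002] | 0.01  shift after rot: [-0.0001 -0.0005  0.0026]
```

To row units: -0.04 m / 0.6 = -0.0667, -0.02 m / 0.6 = -0.0333.

Call:
steer_hand(ticks=[{"finger_gap": 1}, {"finger_gap": 1}, {"finger_gap": 1}, {"finger_gap": 1}, {"finger_gap": 1, "dz": -0.0333}, {"finger_gap": 1, "dz": -0.0667}, {"finger_gap": 1, "dz": -0.0667}, {"finger_gap": 1, "dz": -0.0667}, {"finger_gap": 1, "dz": -0.0667}, {"finger_gap": 1}])

```text
clock: 25.97
tcp_pos: [0.4873, 0.0357, 0.3118]
ee_rot: [-2.006, -1.783, -0.628]
force: [-0.9, 0.2, -0.0]
width: 1.0
grip_force: 0.0
```

Run:
```python
from h import *
c,s=np.cos(np.radians(14)),np.sin(np.radians(14))
st=env.state(); im=env.read_camera('wrist'); g=cv2.cvtColor(im,cv2.COLOR_BGR2GRAY)
for u,v in [(-.036,-.02),(.036,.02),(0,.024)]:
    x,y=proj('wrist',gate(u,v,.1),st)[0].astype(int); print(u,v,x,y,g[y-3:y+4,x-3:x+4].mean())
x0,y0=proj('wrist',gate(-.036,-.02,.102),st)[0]
m=(g<45).astype(np.uint8); m[:, :int(x0-60)]=0; m[:,int(x0+60):]=0; m[:int(y0-40)]=0; m[int(y0+30):]=0
n,_,stt,cc=cv2.connectedComponentsWithStats(m); print(x0,y0,[(stt[i].tolist()) for i in range(1,n) if stt[i,4]>40])
for n_ in ('wrist','top'):
    G=g if n_=='wrist' else cv2.cvtColor(env.read_camera('top'),cv2.COLOR_BGR2GRAY)
    for l in np.arange(-.12,.15,.015):
        q=proj(n_,W([l*c+.05*s,.0827,.111-l*s+.05*c])[0],st)[0].astype(int)
        print(q if 1 else'',G[max(q[1]-1,0):q[1]+2,q[0]-1:q[0]+2].mean().round() if 0<=q[1]<420 and 0<=q[0]<560 else None,end=' ')
    print()
```

```text
-0.036 -0.02 275 190 25.755102040816325
0.036 0.02 360 144 188.10204081632654
0 0.024 318 139 172.83673469387756
275.7058821663495 190.67756013019044 [[267, 150, 18, 54, 868], [299, 150, 36, 12, 425]]
[205  -6] None [220  -3] None [236   0] 195.0 [251   3] 196.0 [266   6] 197.0 [280   9] 196.0 [294  12] 197.0 [308  15] 197.0 [322  18] 198.0 [335  21] 149.0 [348  23] 124.0 [361  26] 197.0 [373  29] 197.0 [386  31] 170.0 [398  34] 197.0 [410  37] 155.0 [421  39] 134.0 [433  41] 137.0 [444  44] 138.0 
[162 223] 170.0 [164 219] 202.0 [165 215] 202.0 [166 211] 202.0 [167 207] 202.0 [168 203] 203.0 [169 199] 202.0 [170 195] 202.0 [171 191] 202.0 [172 188] 149.0 [173 184] 198.0 [175 180] 202.0 [176 176] 168.0 [177 172] 199.0 [178 169] 202.0 [179 165] 202.0 [180 161] 134.0 [181 158] 71.0 [182 154] 155.0
```

```bash
python3 -c "
from cell import env
print(env.close_job())"
```

```text
the job is handed in; nothing more can be done
None
```

I handed the job in at about 26 s with the lever in the RUN slot, the shutter closed over the mouth and the gripper clear; image brightness checks suggest both cartridges lie at the bottom of the chute, though I never saw them there directly, no verdict came back, and I viewed 11 pictures, one over the limit of 10.

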